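# Seat the hinge-strap rivets of a copper lid

## Task

Press the three proud rivets in the hinge strap of the copper lid fully home with your bare fingertips, lightly and one at a time: first the middle one, then the one next to the rolled hinge eye, and last the one next to the pointed tip of the strap. Do not hammer or lean on them, do not pick up or shift the lid, leave everything around it alone, and take the hand away at the end.

Things in the scene. Friction and masses are not known exactly. Their poses are not given: they have to be found in the camera images.
- lid: Flat copper lid of a coal box, loose on the table, about 0.9 kg: a slab 210 x 150 x 18 mm. Origin: centre of its underside; x along its length, z up. A brass hinge strap 30 mm wide and 4 mm thick runs along its top (strap top 22 mm above the origin); three identical domed copper rivets stand up out of it at x = -55, 0 and +55 mm, y = 0
- hinge_eye (a point): Middle of the rolled hinge eye at one end of the strap (lid x = -92 mm): a cross-wise brass barrel 22 mm thick and 34 mm long, its top 38 mm above the table
- strap_point (a point): The pointed tip of the strap at its other end (lid x = +91 mm), on the strap's top, 22 mm above the table
- rivet_mid (a joint): How far the middle rivet (lid x = 0) is pushed in, in m: 0 to 0.003 at the start (standing proud), 0.012 = fully home with its head on its steel spring washer (24 mm across, 3 mm thick, on the strap; it gives 1 mm per 5 N, at most 2.5 mm, and springs back). Pushed straight down it slides against about 3 N of friction and stays where it is left
- rivet_mid_top (a point): Top centre of the domed head of the middle rivet (lid x = 0); it moves with the rivet. Head 18 mm across and 5 mm high; its top is 39 to 42 mm above the table at the start, 30 mm when fully home
- rivet_eye (a joint): How far the rivet next to the rolled hinge eye (lid x = -55 mm) is pushed in, in m: 0 to 0.003 at the start (standing proud), 0.012 = fully home with its head on its steel spring washer (24 mm across, 3 mm thick, on the strap; it gives 1 mm per 5 N, at most 2.5 mm, and springs back). Pushed straight down it slides against about 3 N of friction and stays where it is left
- rivet_eye_top (a point): Top centre of the domed head of the rivet next to the rolled hinge eye (lid x = -55 mm); it moves with the rivet. Head 18 mm across and 5 mm high; its top is 39 to 42 mm above the table at the start, 30 mm when fully home
- rivet_tip (a joint): How far the rivet next to the pointed tip (lid x = +55 mm) is pushed in, in m: 0 to 0.003 at the start (standing proud), 0.012 = fully home with its head on its steel spring washer (24 mm across, 3 mm thick, on the strap; it gives 1 mm per 5 N, at most 2.5 mm, and springs back). Pushed straight down it slides against about 3 N of friction and stays where it is left
- rivet_tip_top (a point): Top centre of the domed head of the rivet next to the pointed tip (lid x = +55 mm); it moves with the rivet. Head 18 mm across and 5 mm high; its top is 39 to 42 mm above the table at the start, 30 mm when fully home
- measure: small open copper cup, 36 mm across, 40 mm high, standing on the lid beside the strap (origin at lid x about 28, y about 42 mm); origin: centre of its underside
- hammer: hammer lying beside the lid, 240 mm long, wooden handle; origin under the middle of its length, x along the handle to the head
- bell: brass hand bell standing beside the lid, 52 mm across, 66 mm high; origin: centre of its underside
- rivet_tin: open aluminium tin with a divider, 85 x 60 x 28 mm, beside the lid; origin: centre of its underside
- candlestick: brass candlestick, 68 mm across the foot, 85 mm high, standing beyond the strap's pointed tip; origin: centre of its underside
- punch: steel punch, a rod 14 mm thick and 110 mm long, lying across beyond the hinge eye; origin: the middle of its underside as built

How it is judged (in metres and radians):
On the way, in this order (a step that is already met when the one before it is completed fails the run):
1. the middle rivet is pressed home (within 2 mm) (value of joint rivet_mid above 0.01 m), for 0.1 s.
2. the rivet next to the rolled hinge eye is pressed home (within 2 mm) (value of joint rivet_eye above 0.01 m), for 0.1 s.
3. the rivet next to the pointed tip is pressed home (within 2 mm) (value of joint rivet_tip above 0.01 m), for 0.1 s.
At the end, for the whole second after the job is handed in: all three rivets are home (heads within 2 mm of their washers), and the lid lies flat and at rest within 30 mm of where it lay (value of joint each of rivet_mid, rivet_eye, rivet_tip above 0.01 m and linear speed of lid below 0.02 m/s and distance of lid from where it was at the start of the episode below 0.03 m and angle between lid's own z axis and vertical below 0.05 rad); the robot touches nothing.
It fails at once if the rivet next to the hinge eye is pressed in before the middle one is home (value of joint rivet_eye above 0.006 m and value of joint rivet_mid below 0.01 m).
It fails at once if the rivet next to the pointed tip is pressed in before the other two are home (value of joint rivet_tip above 0.006 m and value of joint any of rivet_mid, rivet_eye below 0.01 m).
It fails at once if the lid or a rivet is pressed harder than 35 N (contact force between any of the fingers, the arm and lid above 35 N).
It fails at once if the lid is shifted more than 30 mm, lifted off the table or tipped (distance of lid from where it was at the start of the episode above 0.03 m or height (world z) of lid above 0.012 m or angle between lid's own z axis and vertical above 0.1 rad).
It fails at once if something around the lid is moved more than 30 mm or tipped over (distance of any of measure, hammer, bell, rivet_tin, candlestick, punch from where it was at the start of the episode above 0.03 m or angle between any of measure, bell, rivet_tin, candlestick's own z axis and vertical above 0.5 rad).
It also fails if it takes over 48 s, if anything falls off the work surface, if the arm or the gripper's body presses on something with over 40 N, if the wrist force passes 120 N, or if a joint passes its speed limit or range.

## Robot

A 6-joint arm with a two-finger parallel gripper is mounted at the origin on the work surface. World frame = base frame: x ahead of the robot, y to its left, z up, the work surface at z = 0. Lengths are in mm, angles in rad, forces in N, time in s.
With the tool pointing down it reaches from about 350 to 975 mm from the base axis. Payload 7.1 kg.
Tool frame: the origin (TCP) lies between the finger pads; the fingertips stand 19 mm ahead of it and the grasp point (between the pads) is the TCP (ctrl.tcp_to_tips is the distance from the TCP to the fingertips, in mm); z points along the fingers, y is the line along which they close (so a half turn about z gives the same grasp; the last joint's range is limited). The gripper opens to 88 mm and grips with 3 to 60 N. Pads are 20 mm wide; open, the fingers measure 115 mm over their backs; the gripper's body (75 mm by 178 mm) begins 61 mm behind the grasp point.
Start: joints at [-1.24, 0.423, 1.63, -0, 1.089, -0.019], TCP at [214.21, -587.128, 241.675] pointing down, gripper open.
Joint ranges: [-3, 3], [-0.9, 2.11], [0.09, 2.58], [-1.31, 4.45], [0.11, 2.69], [-2.54, 2.54]. Speed limits (rad/s): [2.39, 2.39, 3.01, 3.14, 3.14, 3.14].

## Interface

Orientations are given as a rotation vector (axis times angle).
In Python, from workcell import status, optics, ctrl gives the robot as it stands. The module is installed in compiled form; this text tells all that it offers.
- The arm moves only by the shell command python3 -m inch 'ROWS'. ROWS is JSON, a list that holds one entry, the list of rows, each a list of 7 numbers: the shift along the tool's x, y, z in mm, then the turn, a rotation vector about the tool's x, y, z in rad, then the opening in per cent of the stroke, from 0 (shut) to 100 (fully open). A call has 1 to 20 rows; each row is the pose to reach, as a shift and turn from the pose commanded when the call began, along the tool's axes at that moment; what a row does not reach only later rows make up. A row lasts 1/10 s, in which the tool goes at most 50 mm and 8.59 degrees, less where a joint would pass 70% of its speed; a pose out of reach is approached as far as the arm can. A call with a gripper value outside its range is refused whole. The fingers move at their own pace and stop on an object; the grip force is fixed at half the most. Time passes only in rows, so rows that repeat a pose let the fingers close. It gives the time, the measured TCP pose, the force, the opening and the grip force at its end, in the units of the state.
- status.get_obs(): the state, without advancing time (a new reading comes with each control period).
- optics.get_image(name): name is "side" or "top" or "wrist"; returns a dict with "frame" (420x560x3 uint8, red, green, blue), "fx", "fy", "cx", "cy" (pixels), "rvec" (rotation vector, rad) and "tvec" (3), from world to camera coordinates, as OpenCV has them; the wrist camera has in their place "hand_eye" (4x4, takes a point from camera to tool coordinates, whose origin is the TCP and whose axes are the flange's). Camera axes: x right, y down, z forward; pixel columns grow to the right and rows downward; lengths in mm; the calibration is good to about 2 mm. A picture is of the moment at which its call begins: read the wrist's pose just before it. There is no depth.
- ctrl.close_job(): hands the job in; it is judged then, once.
The state is a dict: "t": time; "qpos": joint angles; "qvel": joint speeds; "joint_torque": joint torques, N m; "ee_pos": TCP position; "orientation": TCP orientation; "ft_force": force on the tool from outside, world axes, zero at the start; "moment": the same for the moment, N m; "width": finger opening in mm; "grasp_force": force on a finger pad.
Only numpy, scipy, OpenCV 4.12 (cv2) and the standard library are available. Lean on these libraries where they do the work, as an engineer would, in place of code of your own. Each camera call takes 0.05 s, during which the arm holds its last target. There are 200 camera calls.

## Working session

There is one attempt and no reset: what is moved stays moved. The work goes in short steps, Python scripts to look and compute and a shell command to move; the robot and the scene stay as the last step left them, time stands still between calls to the robot, and variables do not carry over. Pictures are saved under pics/ and viewed, at most 10 in all, crops included, and the job is handed in when it is done.

```bash
mkdir -p pics
python3 - <<'E'
from workcell import status, optics, ctrl
import cv2,pickle
o=status.get_obs();print(o['t'],o['ee_pos'],o['orientation'],o['width'],ctrl.tcp_to_tips)
d={}
for n in('top','side'):
    g=optics.get_image(n);d[n]=g
    cv2.imwrite(f'pics/{n}0.png',g['frame'][:,:,::-1]);print(n,g['fx'],g['cx'],g['cy'],g['rvec'],g['tvec'])
pickle.dump(d,open('d.pkl','wb'))
E
```

```text
0.0 [ 214.02961376 -586.64589712  240.89205899] [-3.09214466e+00 -5.46416282e-01  3.87954693e-04] 87.91793931932071 19.0
top 517.4075041509593 278.3016313057434 202.5055501210699 [ 2.11669452 -2.12203473  0.1173925 ] [ 71.47442066 586.9129129  802.08094279]
side 385.25161642195343 278.3776105873232 208.52526660960697 [ 2.11997081 -0.65851841  0.33997499] [-457.31910874  268.1262346   383.50750127]
```

View pics/top0.png

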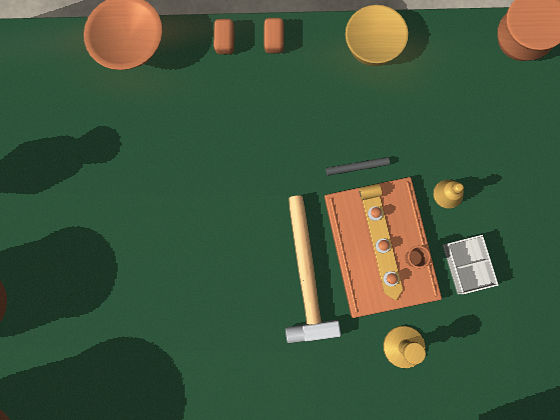

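View pics/side0.png

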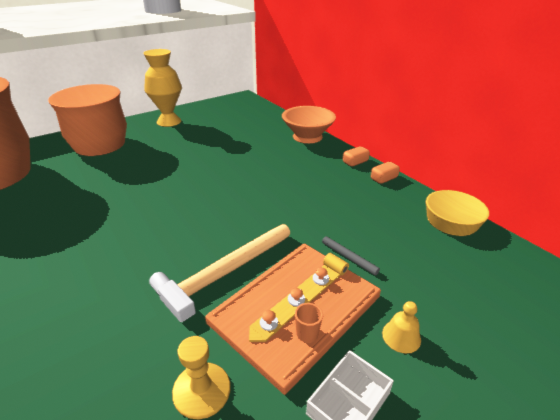

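The top view shows the lid with the hinge eye near (371,191). The rivets are near (376,213) eye, (383,245) mid and (391,279) tip, and the strap's point is near (398,298). In the side view the rivets are near (321,273), (296,295) and (269,317). The cup stands beside the strap, between the mid and tip rivets.

```bash
cat > h.py <<'E'
import numpy as np,cv2
from scipy.spatial.transform import Rotation as R
def ray(g,u,v):
    M=R.from_rotvec(g['rvec']).as_matrix();c=-M.T@np.array(g['tvec'])
    d=M.T@np.array([(u-g['cx'])/g['fx'],(v-g['cy'])/g['fy'],1]);return c,d/np.linalg.norm(d)
def plane(g,u,v,z):
    c,d=ray(g,u,v);return c+d*(z-c[2])/d[2]
def tri(a,b):
    (c1,d1),(c2,d2)=a,b
    s=np.linalg.lstsq(np.c_[d1,-d2],c2-c1,rcond=None)[0]
    p,q=c1+d1*s[0],c2+d2*s[1];return (p+q)/2,np.linalg.norm(p-q)
def blob(img,u,v,r=7,hmax=13,smin=90):
    h=cv2.cvtColor(img,cv2.COLOR_RGB2HSV)
    m=((h[...,0]<hmax)&(h[...,1]>smin)&(h[...,2]>60)).astype(np.uint8)
    k=np.zeros_like(m);k[v-r:v+r+1,u-r:u+r+1]=1
    n,l,s,c=cv2.connectedComponentsWithStats(m*k)
    i=1+np.argmax(s[1:,4]);return c[i],s[i]
E
python3 - <<'E'
from h import *;import pickle
d=pickle.load(open('d.pkl','rb'));t,s=d['top'],d['side']
T={'eye':(376,213),'mid':(383,245),'tip':(391,279)};S={'eye':(321,273),'mid':(296,295),'tip':(269,317)}
for k in T:
    a,sa=blob(t['frame'],*T[k]);b,sb=blob(s['frame'],*S[k])
    p,e=tri(ray(t,*a),ray(s,*b));print(k,a.round(1),sa,b.round(1),sb,p.round(1),e.round(1),plane(t,*a,39).round(1))
print('eye',plane(t,371,191,38),'pt',plane(t,398,298,22))
for n,u,v,z in(('cup',418,257,58),('candle',405,350,0),('bell',449,194,0),('ham',325,331,20),('punch',358,166,14)):print(n,plane(t,u,v,z).round(0))
cv2.imwrite('pics/c.png',np.hstack([cv2.resize(t['frame'][180:310,320:450],(390,390),interpolation=0),cv2.resize(s['frame'][240:350,240:350],(390,390),interpolation=0)])[:,:,::-1])
E
```

```text
eye [375.6 212.1] [371 207  10  11  84] [322.  273.5] [317 269  10  10  60] [572.1 -90.   32.6] 0.7 [571.5 -89.3  39. ]
mid [383.6 244.8] [379 240  10  11  87] [297.1 294.3] [291 288  11  12  70] [ 517.9 -101.3   32.6] 1.2 [ 518.  -100.6   39. ]
tip [391.7 278.3] [387 273  11  11  88] [269.4 316.9] [263 310  12  14  90] [ 463.9 -112.7   34.3] 0.7 [ 464.1 -112.    39. ]
eye [606.88283898 -82.89741709  38.        ] pt [ 432.60612918 -123.98190165   22.        ]
cup [ 497. -151.   58.]
candle [ 348. -136.    0.]
bell [ 608. -221.    0.]
ham [380.  -5.  20.]
punch [655. -65.  14.]
```

View pics/c.png

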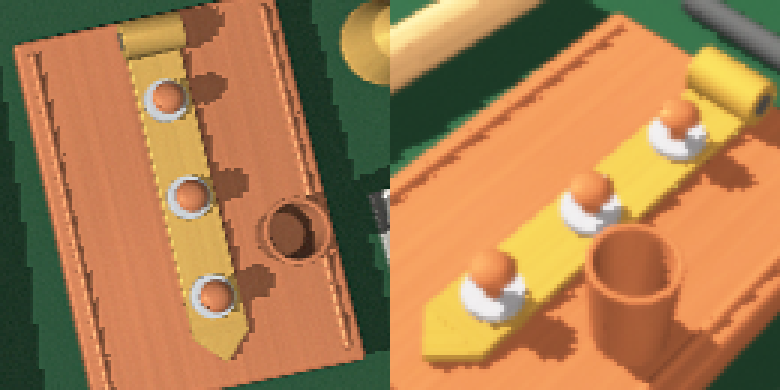

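Spacings of 55 mm and the head heights fit the given sizes. Next is the shift to above the middle rivet.

```bash
cat > go.py <<'E'
import sys
from h import *
from workcell import status
o=status.get_obs();M=R.from_rotvec(o['orientation']).as_matrix()
t=np.array(list(map(float,sys.argv[1:4])))
print(o['t'],'tips z',(np.array(o['ee_pos'])+19*M[:,2]).round(2),'F',np.round(o['ft_force'],2),'w',o['width'],'x,z ax',M[:,0].round(3),M[:,2].round(4))
print('shift',(M.T@(t-o['ee_pos']-19*M[:,2])).round(1))
E
python3 go.py 518 -101 221
```

```text
0.1 tips z [ 214.05 -586.68  222.  ] F [-0.5   0.34  0.34] w 87.53477574915753 x,z ax [0.939 0.343 0.   ] [-4.0e-04  1.2e-03 -1.0e+00]
shift [ 452.  -352.1    1.5]
```

```bash
python3 -m inch '[[[113,-88,0,0,0,0,0],[452,-352,0,0,0,0.14,0],[452,-352,0,0,0,0.14,0],[452,-352,0,0,0,0.14,0],[452,-352,0,0,0,0.14,0],[452,-352,0,0,0,0.14,0],[452,-352,0,0,0,0.14,0],[452,-352,0,0,0,0.14,0],[452,-352,0,0,0,0.14,0],[452,-352,0,0,0,0.14,0],[452,-352,0,0,0,0.14,0],[452,-352,0,0,0,0.14,0],[452,-352,0,0,0,0.14,0],[452,-352,0,0,0,0.14,0],[452,-352,0,0,0,0.14,0],[452,-352,0,0,0,0.14,0],[452,-352,60,0,0,0.14,0],[452,-352,100,0,0,0.14,0],[452,-352,130,0,0,0.14,0],[452,-352,130,0,0,0.14,0]]]'; python3 go.py 518 -101 60
python3 - <<'E'
from h import *
from workcell import optics,status
o=status.get_obs();g=optics.get_image('wrist');f=g['frame'].copy()
H=np.array(g['hand_eye']);M=R.from_rotvec(o['orientation']).as_matrix()
for X in((518,-101,40),(572,-89.5,40),(464,-112,40)):
    c=np.linalg.inv(H)@np.r_[M.T@(np.array(X)-o['ee_pos']),1]
    u,v=g['fx']*c[0]/c[2]+g['cx'],g['fy']*c[1]/c[2]+g['cy'];print(X,u,v,c[2]);cv2.drawMarker(f,(int(u),int(v)),(0,0,255))
cv2.imwrite('pics/w.png',f[:,:,::-1])
E
```

```text
t: 2.1
ee_pos: [514.8, -101.9, 108.1]
orientation: [-3.122, -0.326, 0.012]
ft_force: [0.1, 0.2, 1.2]
width: 0.3
grasp_force: 0.0
2.1 tips z [ 514.68 -101.85   89.11] F [0.08 0.16 1.15] w 0.29731735882342925 x,z ax [ 0.978  0.207 -0.007] [-0.0078  0.0017 -1.    ]
shift [ 3.6 -0.1 29.1]
(518, -101, 40) 273.98566047489413 221.78169227908467 224.5318963510916
(572, -89.5, 40) 273.79314591572944 149.43489367219397 208.10064732176164
(464, -112, 40) 273.5629960392032 284.1519626544746 240.93378201869228
```

View pics/w.png

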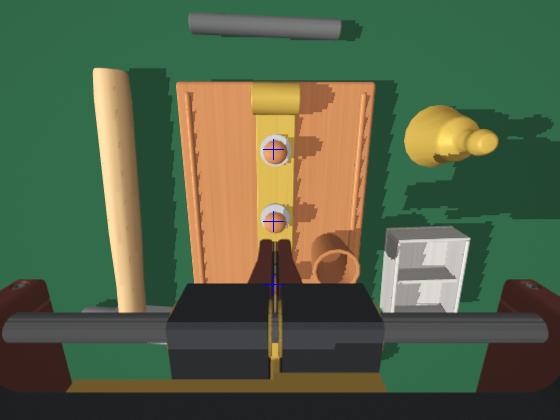

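The wrist view shows the predicted marks at (274,222) and (274,149), on the domes of the mid and eye rivets. The tool is aligned with the strap and the fingers are shut. I go down to just above the middle rivet.

```bash
python3 -m inch '[[[3,0,15,0,0,0,0],[3,0,30,0,0,0,0],[3,0,40,0,0,0,0],[3,0,40,0,0,0,0],[3,0,40,0,0,0,0]]]'; python3 go.py 518 -101 30
```

```text
t: 2.65
ee_pos: [521.6, -101.0, 72.3]
orientation: [3.124, 0.329, 0.001]
ft_force: [-0.2, -0.2, 0.0]
width: 0.7
grasp_force: 0.0
2.65 tips z [ 521.65 -101.03   53.27] F [-0.24 -0.22  0.03] w 0.6916153371727346 x,z ax [0.978 0.208 0.001] [ 9.e-04 -2.e-04 -1.e+00]
shift [-3.6 -0.8 23.3]
```

```bash
python3 -m inch '[[[-3.6,-0.8,5,0,0,0,0],[-3.6,-0.8,9,0,0,0,0],[-3.6,-0.8,11,0,0,0,0],[-3.6,-0.8,12,0,0,0,0],[-3.6,-0.8,13,0,0,0,0],[-3.6,-0.8,14,0,0,0,0],[-3.6,-0.8,15,0,0,0,0],[-3.6,-0.8,16,0,0,0,0],[-3.6,-0.8,16,0,0,0,0],[-3.6,-0.8,16,0,0,0,0]]]'; python3 go.py 518 -101 29.5
```

```text
t: 3.65
ee_pos: [517.5, -100.9, 55.7]
orientation: [-3.124, -0.329, -0.0]
ft_force: [-0.4, 0.9, 2.9]
width: 0.6
grasp_force: 1.2
3.65 tips z [ 517.49 -100.87   36.71] F [-0.36  0.9   2.89] w 0.5587970048670404 x,z ax [0.978 0.208 0.   ] [ 1.e-04  0.e+00 -1.e+00]
shift [0.5 0.2 7.2]
```

```bash
python3 -m inch '[[[0,0,1,0,0,0,0],[0,0,2,0,0,0,0],[0,0,3,0,0,0,0],[0,0,4,0,0,0,0],[0,0,5,0,0,0,0],[0,0,6,0,0,0,0],[0,0,6.5,0,0,0,0],[0,0,7,0,0,0,0],[0,0,7,0,0,0,0],[0,0,7,0,0,0,0]]]'; python3 go.py 518 -101 29.5
```

```text
t: 4.65
ee_pos: [517.5, -100.9, 48.7]
orientation: [-3.124, -0.329, -0.0]
ft_force: [-0.6, 1.1, 3.1]
width: 0.6
grasp_force: 1.5
4.65 tips z [ 517.46 -100.9    29.69] F [-0.55  1.14  3.1 ] w 0.5707810083935754 x,z ax [0.978 0.208 0.   ] [ 0.  0. -1.]
shift [0.5 0.2 0.2]
```

The force shows no washer contact yet, so I feel on in small steps.

```bash
for i in 1 2; do python3 -m inch '[[[0,0,0.5,0,0,0,0],[0,0,0.5,0,0,0,0],[0,0,0.5,0,0,0,0]]]' >/dev/null; python3 go.py 518 -101 29.5; done
```

```text
4.95 tips z [ 517.5  -100.88   29.28] F [-0.35  0.64  3.84] w 0.6114694272297038 x,z ax [0.978 0.208 0.   ] [ 1.e-04 -0.e+00 -1.e+00]
shift [ 0.5  0.2 -0.2]
5.25 tips z [ 517.53 -100.89   28.87] F [-1.08  0.92  7.6 ] w 0.05530580869566508 x,z ax [0.978 0.208 0.   ] [ 2.e-04 -0.e+00 -1.e+00]
shift [ 0.4  0.2 -0.6]
```

The force rose to 7.6 N at 28.9 mm, so the middle rivet is home on its washer. I lift and move to the eye rivet.

```bash
python3 -m inch '[[[0,0,-10,0,0,0,0],[0,0,-25,0,0,0,0],[20,0,-30,0,0,0,0],[40,0,-30,0,0,0,0],[55.5,0.2,-30,0,0,0,0],[55.5,0.2,-30,0,0,0,0],[55.5,0.2,-30,0,0,0,0],[55.5,0.2,-25,0,0,0,0],[55.5,0.2,-18,0,0,0,0],[55.5,0.2,-15,0,0,0,0],[55.5,0.2,-15,0,0,0,0],[55.5,0.2,-15,0,0,0,0]]]'; python3 go.py 572 -89.5 29.5
python3 - <<'E'
from workcell import optics
import cv2
g=optics.get_image('side')['frame']
cv2.imwrite('pics/s1.png',cv2.resize(g[200:360,200:420],(660,480),interpolation=0)[:,:,::-1])
E
```

```text
t: 6.45
ee_pos: [571.6, -89.6, 62.4]
orientation: [-3.124, -0.329, 0.001]
ft_force: [0.5, 0.1, -0.4]
width: 0.2
grasp_force: 0.0
6.45 tips z [571.54 -89.55  43.44] F [ 0.47  0.06 -0.42] w 0.23620450555263192 x,z ax [ 0.978  0.208 -0.   ] [-5.e-04  1.e-04 -1.e+00]
shift [ 0.5  0.  13.9]
```

View pics/s1.png

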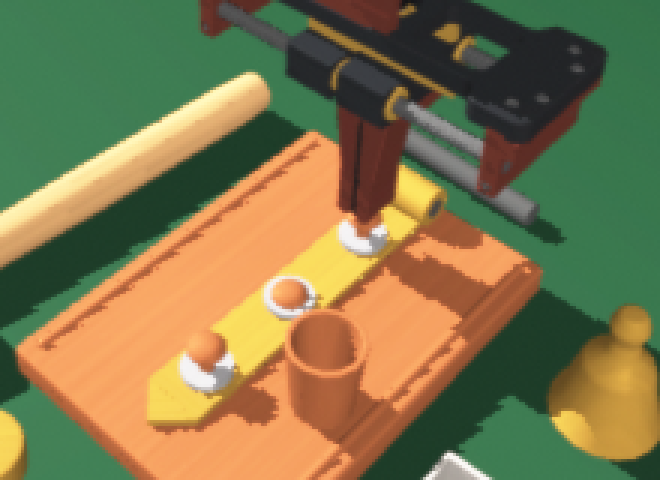

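The picture shows the middle rivet flush on its washer at (289,295), the fingertips over the eye rivet at (362,225), and the tip rivet still proud at (206,350). I press the eye rivet.

```bash
python3 -m inch '[[[0.5,0,1,0,0,0,0],[0.5,0,2,0,0,0,0],[0.5,0,3,0,0,0,0],[0.5,0,4,0,0,0,0],[0.5,0,5,0,0,0,0],[0.5,0,6,0,0,0,0],[0.5,0,7,0,0,0,0],[0.5,0,8,0,0,0,0],[0.5,0,9,0,0,0,0],[0.5,0,10,0,0,0,0],[0.5,0,11,0,0,0,0],[0.5,0,12,0,0,0,0],[0.5,0,12.5,0,0,0,0],[0.5,0,13,0,0,0,0],[0.5,0,13.5,0,0,0,0],[0.5,0,13.5,0,0,0,0],[0.5,0,13.5,0,0,0,0]]]'; python3 go.py 572 -89.5 29.5
for i in 1 2; do python3 -m inch '[[[0,0,0.5,0,0,0,0],[0,0,0.5,0,0,0,0],[0,0,0.5,0,0,0,0]]]' >/dev/null; python3 go.py 572 -89.5 29.5; done
```

```text
t: 8.2
ee_pos: [572.3, -89.4, 49.2]
orientation: [3.124, 0.329, 0.0]
ft_force: [1.1, -0.1, 2.0]
width: 0.6
grasp_force: 1.2
8.2 tips z [572.34 -89.43  30.19] F [ 1.08 -0.11  1.96] w 0.6168489730877369 x,z ax [0.978 0.208 0.   ] [ 2.e-04 -0.e+00 -1.e+00]
shift [-0.4  0.   0.7]
8.5 tips z [572.35 -89.43  29.72] F [1.46 0.59 2.65] w 0.3635032782915529 x,z ax [0.978 0.208 0.   ] [ 2.e-04 -0.e+00 -1.e+00]
shift [-0.4 -0.   0.2]
8.8 tips z [572.37 -89.45  29.3 ] F [-0.27  0.09  3.86] w 0.7430125842118322 x,z ax [0.978 0.208 0.   ] [ 2.e-04 -0.e+00 -1.e+00]
shift [-0.4 -0.  -0.2]
```

```bash
python3 -m inch '[[[0,0,0.5,0,0,0,0],[0,0,0.5,0,0,0,0],[0,0,0.5,0,0,0,0]]]' >/dev/null; python3 go.py 464 -112.3 29.5
```

```text
9.1 tips z [572.39 -89.43  28.92] F [-0.81 -0.33  5.95] w 0.49135280079469834 x,z ax [0.978 0.208 0.   ] [ 3.e-04 -0.e+00 -1.e+00]
shift [-110.8   -0.2   -0.6]
```

The eye rivet is home, with force rising at the same height as the middle one. On to the tip rivet.

```bash
python3 -m inch '[[[0,0,-10,0,0,0,0],[0,0,-25,0,0,0,0],[-20,0,-35,0,0,0,0],[-50,0,-35,0,0,0,0],[-80,0,-35,0,0,0,0],[-100,0,-35,0,0,0,0],[-110.8,-0.2,-35,0,0,0,0],[-110.8,-0.2,-35,0,0,0,0],[-110.8,-0.2,-35,0,0,0,0],[-110.8,-0.2,-25,0,0,0,0],[-110.8,-0.2,-18,0,0,0,0],[-110.8,-0.2,-15,0,0,0,0],[-110.8,-0.2,-15,0,0,0,0],[-110.8,-0.2,-15,0,0,0,0]]]'; python3 go.py 464 -112.3 29.5
python3 - <<'E'
from workcell import optics
import cv2
g=optics.get_image('side')['frame']
cv2.imwrite('pics/s2.png',cv2.resize(g[200:360,200:420],(660,480),interpolation=0)[:,:,::-1])
E
```

```text
t: 10.5
ee_pos: [463.8, -112.2, 62.4]
orientation: [-3.124, -0.329, 0.001]
ft_force: [-0.1, -1.5, 0.2]
width: 0.4
grasp_force: 0.0
10.5 tips z [ 463.83 -112.16   43.36] F [-0.08 -1.46  0.18] w 0.39465418312390294 x,z ax [ 0.978  0.208 -0.001] [-6.e-04  2.e-04 -1.e+00]
shift [ 0.1  0.2 13.9]
```

View pics/s2.png

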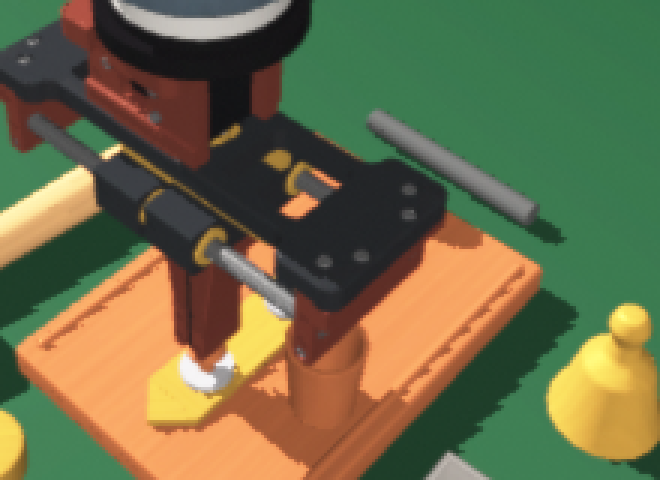

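The fingertips stand over the tip rivet at (207,365). The gripper body, about 123 mm up, only overlaps the 58 mm high cup top in the view. I press the tip rivet.

```bash
python3 -m inch '[[[0,0,1,0,0,0,0],[0,0,2,0,0,0,0],[0,0,3,0,0,0,0],[0,0,4,0,0,0,0],[0,0,5,0,0,0,0],[0,0,6,0,0,0,0],[0,0,7,0,0,0,0],[0,0,8,0,0,0,0],[0,0,9,0,0,0,0],[0,0,10,0,0,0,0],[0,0,11,0,0,0,0],[0,0,12,0,0,0,0],[0,0,13,0,0,0,0],[0,0,13.5,0,0,0,0],[0,0,14,0,0,0,0],[0,0,14,0,0,0,0],[0,0,14,0,0,0,0]]]'>/dev/null; python3 go.py 464 -112.3 29.5
for i in 1 2; do python3 -m inch '[[[0,0,0.5,0,0,0,0],[0,0,0.5,0,0,0,0],[0,0,0.5,0,0,0,0]]]' >/dev/null; python3 go.py 464 -112.3 29.5; done
```

```text
12.25 tips z [ 463.96 -112.32   29.71] F [-0.12  0.73  3.25] w 0.5637323217098525 x,z ax [0.978 0.208 0.   ] [ 2.e-04 -1.e-04 -1.e+00]
shift [ 0.  -0.   0.2]
12.55 tips z [ 463.96 -112.34   29.28] F [-0.69  0.47  4.16] w 0.5731702751634771 x,z ax [0.978 0.208 0.   ] [ 2.e-04 -1.e-04 -1.e+00]
shift [ 0.  -0.  -0.2]
12.85 tips z [ 463.95 -112.32   28.84] F [-0.38  0.12  5.95] w 0.8908269806923564 x,z ax [0.978 0.208 0.   ] [ 2.e-04 -0.e+00 -1.e+00]
shift [ 0.1 -0.  -0.7]
```

```bash
python3 -m inch '[[[0,0,-10,0,0,0,0],[0,0,-40,0,0,0,0],[0,0,-80,0,0,0,0],[0,0,-120,0,0,0,0],[0,0,-160,0,0,0,0],[0,0,-180,0,0,0,0],[0,50,-180,0,0,0,0],[0,100,-180,0,0,0,0],[0,150,-180,0,0,0,0],[0,200,-180,0,0,0,0],[0,240,-180,0,0,0,0],[0,240,-180,0,0,0,0],[0,240,-180,0,0,0,0],[0,240,-180,0,0,0,0],[0,240,-180,0,0,0,0]]]'
python3 - <<'E'
from workcell import optics
import cv2,numpy as np
g=optics.get_image('side')['frame'];t=optics.get_image('top')['frame']
cv2.imwrite('pics/s3.png',np.hstack([cv2.resize(g[200:360,200:360],(400,400),interpolation=0),cv2.resize(t[150:310,300:460],(400,400),interpolation=0)])[:,:,::-1])
E
```

```text
t: 14.35
ee_pos: [513.5, -345.5, 227.7]
orientation: [-3.123, -0.331, 0.001]
ft_force: [-1.3, 0.5, 0.5]
width: -0.0
grasp_force: 0.0
```

View pics/s3.png

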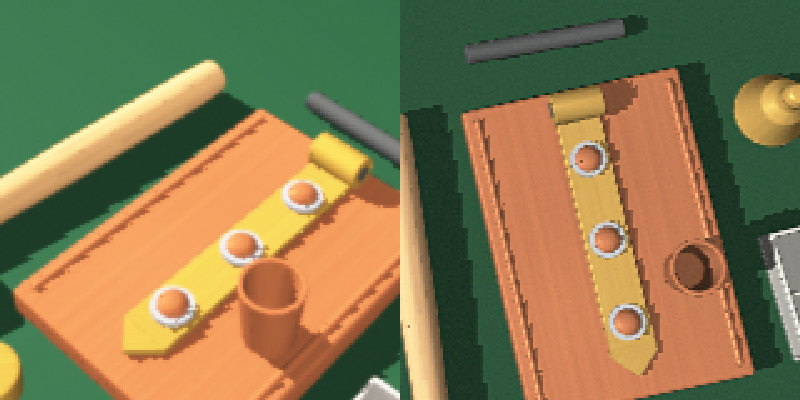

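All three heads sit flush on their washers, at (303,194), (241,246) and (173,305). The lid and the things around it are undisturbed, and the hand is away.

```bash
python3 -c "from workcell import ctrl;print(ctrl.close_job())"
```

```text
the job is handed in; nothing more can be done
None
```

I pressed the three rivets home in order (middle, hinge eye, pointed tip), with no force reading above 8 N; the last pictures show them flush and the lid unmoved, the hand is clear, and the job is handed in (no verdict was shown).

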